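Put the kettle on the lit cooking zone

ROBOT

A 6-joint arm with a two-finger parallel gripper is mounted at the origin on the work surface. World frame = base frame: x ahead of the robot, y to its left, z up, the work surface at z = 0. Lengths are in mm, angles in rad, forces in N, time in s.
With the tool pointing down it reaches from about 300 to 775 mm from the base axis. Payload 14.6 kg.
Tool frame: the origin (TCP) lies between the finger pads; the fingertips stand 22 mm ahead of it and the grasp point (between the pads) lies 3 mm ahead of it; z points along the fingers, y is the direction in which the jaws open and shut (so a half turn about z gives the same grasp; the last joint's range is limited). The gripper opens to 85 mm and grips with 20 to 120 N. Pads are 22 mm wide; open, the fingers measure 114 mm over their backs; the gripper's body (76 mm by 85 mm) begins 54 mm behind the grasp point. The pads swing forward as they close: fully open they stand 13 mm farther back than shut.
Start: joints at [-1.206, 0.3, 1.521, -0, 1.321, -0.067], TCP at [230.171, -499.511, 253.281] pointing down, gripper open.
Joint ranges: [-3.03, 3.03], [-0.79, 2.21], [0.23, 2.52], [-1.04, 4.18], [0, 3.07], [-2.55, 2.55]. Speed limits (rad/s): [2.22, 2.22, 2.57, 3.14, 3.14, 3.14].

INTERFACE

Orientations are given as a 3x3 rotation matrix whose columns are the frame's x, y, z axes.
In Python, from rig import r gives the robot as it stands.
- The arm moves only by the tool arm_command, never from a script. Its argument "targets" is a list of rows, each a list of 3 entries, a list of its own where there are three numbers: the shift along the tool's x, y, z in cm, then the turn, a rotation vector about the tool's x, y, z in rad, then the finger opening in cm, from 0 to 8.54. A call has 1 to 12 rows; each row shifts and turns the pose as measured when the row begins, along the tool's axes as they then stand; what a row does not reach is not made up. A row lasts 1/10 s, in which the tool goes at most 50 mm and 8.59 degrees, less where a joint would pass 70% of its speed; a pose out of reach is approached as far as the arm can. A call with a gripper value outside its range is refused whole. The fingers move at their own pace and stop on an object; "grip_force" is the grip in N (left out, the last holds). Time passes only in rows, so rows that do not move let the fingers close. It gives the time, the measured TCP pose, the force and the opening at its end, in the units of the state.
- r.state(): the state, without advancing time (a new reading comes with each control period).
- r.get_image(name): name is "scene" or "top"; returns the picture (400x640x3 uint8, blue, green, red); there is no depth.
- r.camera_model(name): a dict with "vfov" (degrees; the focal length in pixels is half the picture's height over the tangent of half this angle, whatever the lens; pixels are square), "cx", "cy" (the principal point, pixels), "origin" and "orientation" of the camera in the world. Camera axes: x right, y up, looking along -z (the intrinsics and any distortion apply to the point x, -y, -z); pixel columns grow to the right and rows downward; lengths in mm; the calibration is good to about 2 mm. A picture is of the moment at which its call begins. camera_model takes no time and is no camera call.
- r.sign_off(): hands the job in, once; it reports no verdict.
The state is a dict: "time_s": time; "q": joint angles; "qvel": joint speeds; "tau": joint torques, N m; "tcp_pos": TCP position; "ee_rot": TCP orientation; "force": force on the tool from outside, world axes, zero at the start; "wrist_torque": the same for the moment, N m; "grip_width": finger opening in mm.
Only numpy, scipy, OpenCV 4.12 (cv2) and the standard library are available. Lean on these libraries where they do the work, as an engineer would, in place of code of your own. Each camera call takes 0.05 s, during which the arm holds its last target.

TASK

Pick up the dark blue kettle by the black grip of its arched top handle and put it on the hob, centred on the cooking zone whose orange ring is lit (the spout may point any way). Keep it upright all the way, set it down gently and let go; leave the white teapot and the steel pot where they are.

Things in the scene. Friction and masses are not known exactly. Their poses are not given: they have to be found in the camera images.
- kettle: Dark blue kettle, steel lid, 0.5 to 0.8 kg, on the worktop. Body 142 mm across, base 120, lid knob up to 118 mm height. Origin: centre of underside, z up; spout along +x, 108 mm from axis. Rigid arched handle over the lid: straight black grip along x, centred above the origin at 165 mm height, 88 mm long, 18 wide (y), 18 high; 38 mm free below it; steel legs at x = +-52 mm.
- teapot: White ceramic teapot with a brown wooden arched handle, on the worktop beside the kettle (either side, 190 mm or more apart); a bystander. Body 114 mm across, 129 mm high over the handle. Origin: centre of its underside; spout along its +x, reaching 88 mm from the axis.
- pot: Low steel casserole pot with a closed lid, standing on the other zone of the hob; a bystander. Body 146 mm across, 84 mm high over the lid's knob (139 mm above the worktop), two black side handles along its +x and -x reaching 99 mm from the axis. Origin: centre of its underside.
- lit_zone: Free cooking zone of the hob: an orange lit ring 170 mm across with a small orange cross at its centre, flat on the black glass. Origin: its centre, on the glass, 55 mm above the worktop; z up. The hob is a fixed flat box, 300 x 460 mm, 55 mm high, with two zones 230 mm apart; the other is under the pot, and either may be the lit one.
Mind the look-alikes: they are no part of the job. Leave any green or purple look-alike of the kettle alone.

How it is judged (in metres and radians):
On the way:
1. the kettle hangs from the gripper, held at its top handle, its underside higher than the hob (height (world z) of kettle above 0.06 m and z of the grasp point in the frame of kettle above 0.125 m and contact force between the fingers and kettle above 1 N), for 0.2 s.
At the end, for the whole second after the job is handed in: The kettle stands upright (within 5 degrees) and at rest on the glass, its centre within 20 mm of the lit zone's centre, released; the teapot and the pot are within 20 mm of where they began. On the way it was lifted by its top handle (horizontal distance between kettle and lit_zone below 0.02 m and z of kettle in the frame of lit_zone between -0.005 and 0.005 m and angle between kettle's own z axis and vertical below 0.09 rad and linear speed of kettle below 0.02 m/s and distance of each of teapot, pot from where it was at the start of the episode below 0.02 m); the robot touches nothing.
It fails at once if the kettle tips more than 25 degrees (angle between kettle's own z axis and vertical above 0.44 rad).
It fails at once if the kettle is dropped or slammed on the zone (faster than 0.4 m/s within 30 mm of the glass) (horizontal distance between kettle and lit_zone below 0.08 m and z of kettle in the frame of lit_zone below 0.03 m and linear speed of kettle above 0.4 m/s).
It fails at once if the teapot is moved 20 mm or more (distance of teapot from where it was at the start of the episode above 0.02 m).
It fails at once if the pot is moved 20 mm or more (distance of pot from where it was at the start of the episode above 0.02 m).
It also fails if it takes over 40 s, if anything falls off the work surface, if the arm or the gripper's body presses on something with over 40 N, if the wrist force passes 120 N, or if a joint passes its speed limit or range.

## Working session

There is one attempt and no reset: what is moved stays moved. The work goes in short steps, Python scripts to look and compute and a tool call to move; the robot and the scene stay as the last step left them, time stands still between calls to the robot, and variables do not carry over. Pictures are saved under pics/ and viewed, and the job is handed in when it is done.

Besides the shell and the picture viewer there is one more tool, called as name(argument=value, ...) on one line, values as JSON. arm_command: Moves the arm, as the interface text tells. Its arguments: {"type":"object","properties":{"targets":{"type":"array","items":{"type":"array"}},"grip_force":{"type":"number"}},"required":["targets"]}

```bash
ls; mkdir -p pics; python3 - <<'E'
from rig import r
import cv2
for n in("scene","top"):
    cv2.imwrite(f"pics/{n}0.png",r.get_image(n)); print(n,r.camera_model(n))
s=r.state();print(s)
E
```

```text
pics
scene {'vfov': 42.92910368053124, 'cx': 319.55367394620663, 'cy': 197.30217470896565, 'origin': array([1216.52654864,  297.82747349, 1378.08950983]), 'orientation': array([[-0.16999506, -0.83323705,  0.52613467],
       [ 0.98535274, -0.1364227 ,  0.10231724],
       [-0.0134778 ,  0.53582167,  0.8442236 ]])}
top {'vfov': 47.52894101885644, 'cx': 323.86089603156825, 'cy': 198.1812857126919, 'origin': array([  50.09412301,  136.3153539 , 1747.00187487]), 'orientation': array([[-2.31514414e-03,  9.81554997e-01, -1.91165969e-01],
       [-9.99944777e-01, -3.12683857e-04,  1.05044842e-02],
       [ 1.02509544e-02,  1.91179731e-01,  9.81501517e-01]])}
{'time_s': 0.1, 'q': array([-1.20561098e+00,  3.00424032e-01,  1.52155133e+00,  3.50133848e-05,
        1.32069975e+00, -6.65763476e-02]), 'qvel': array([ 1.29221012e-04, -4.34768836e-04, -1.32520434e-03, -9.50392873e-05,
       -1.02534249e-03,  1.92066106e-03]), 'tau': array([ 2.26081145e-03, -5.44374847e+01, -3.62368262e+01, -3.98152883e-05,
        3.03863962e-03,  2.00429220e-06]), 'tcp_pos': array([ 230.10459586, -499.33404638,  252.75970627]), 'ee_rot': array([[ 9.08233594e-01,  4.18463395e-01, -3.54880983e-04],
       [ 4.18463532e-01, -9.08233024e-01,  1.02318789e-03],
       [ 1.05852052e-04, -1.07779837e-03, -9.99999414e-01]]), 'force': array([0.06703577, 0.33344203, 0.11204732]), 'wrist_torque': array([0.02488063, 0.00756313, 0.03849706]), 'grip_width': 85.66942290888247}
```

View pics/scene0.png

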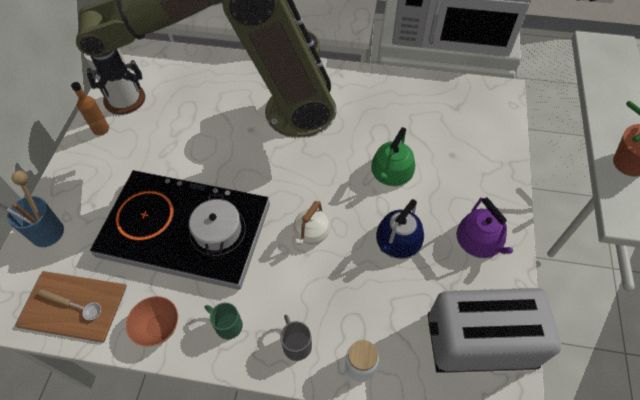

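View pics/top0.png

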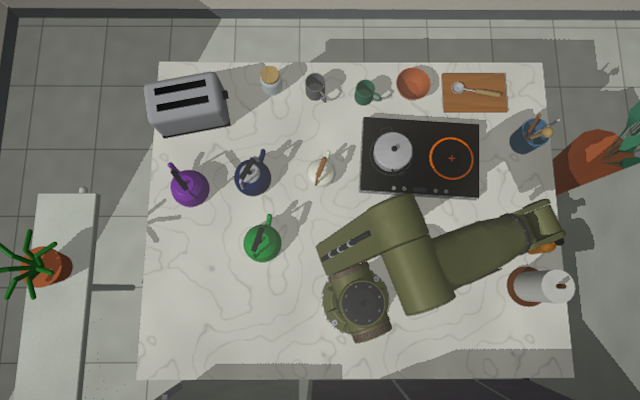

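Candidates for the kettle are blue (scene 400,233; top 252,177), green (scene 393,162; top 262,242) and purple (scene 483,230; top 188,188). The blue one with a steel lid and black grip fits. The lit zone is at scene (144,215), top (451,158). I'll confirm with a crop and measure.

```bash
cat > h.py <<'E'
import numpy as np, cv2
def ray(c,u,v):
    f=200/np.tan(np.radians(c['vfov']/2))
    d=np.array([(u-c['cx'])/f,-(v-c['cy'])/f,-1.]); d=c['orientation']@d
    return np.array(c['origin']),d/np.linalg.norm(d)
def plane(c,u,v,z):
    o,d=ray(c,u,v); return o+d*(z-o[2])/d[2]
def tri(c1,p1,c2,p2):
    o1,d1=ray(c1,*p1);o2,d2=ray(c2,*p2)
    A=np.stack([d1,-d2],1);t=np.linalg.lstsq(A,o2-o1,rcond=None)[0]
    a=o1+t[0]*d1;b=o2+t[1]*d2; return (a+b)/2,np.linalg.norm(a-b)
def proj(c,P):
    f=200/np.tan(np.radians(c['vfov']/2))
    q=c['orientation'].T@(np.array(P,float)-c['origin']); return c['cx']+f*q[0]/-q[2], c['cy']-f*q[1]/-q[2]
E
python3 - <<'E'
import cv2,numpy as np
from rig import r
from h import *
c={n:r.camera_model(n) for n in("scene","top")}
I={n:cv2.imread(f"pics/{n}0.png") for n in c}
ctr={}
for n in c:
    h=cv2.cvtColor(I[n],cv2.COLOR_BGR2HSV)
    m=cv2.inRange(h,(3,170,150),(20,255,255))
    roi=np.zeros_like(m)
    if n=="scene": roi[180:250,105:182]=255
    else: roi[130:187,422:480]=255
    m&=roi
    p=cv2.findNonZero(m); hull=cv2.convexHull(p); e=cv2.fitEllipse(hull)
    q=[plane(c[n],u,v,55) for u,v in hull[:,0]]; q=np.array(q)[:,:2].astype(np.float32)
    (x,y),R=cv2.minEnclosingCircle(q)
    # cross
    w=np.zeros_like(m); cv2.circle(w,tuple(int(round(t)) for t in e[0]),9,255,-1)
    mm=cv2.moments(m&w,True); cr=(mm['m10']/mm['m00'],mm['m01']/mm['m00'])
    ctr[n]=cr
    print(n,e,"circle",x,y,R,"cross",cr,plane(c[n],*cr,55))
print("tri cross",tri(c["scene"],ctr["scene"],c["top"],ctr["top"]))
a=cv2.resize(I["scene"][185:275,355:445],(400,400),interpolation=cv2.INTER_CUBIC)
b=cv2.resize(I["top"][135:215,215:295],(400,400),interpolation=cv2.INTER_CUBIC)
cv2.imwrite("pics/kcrop.png",np.hstack([a,b]))
E
```

```text
Traceback (most recent call last):
ZeroDivisionError: float division by zero
```

```bash
python3 - <<'E'
import cv2,numpy as np
from rig import r
from h import *
c={n:r.camera_model(n) for n in("scene","top")}
I={n:cv2.imread(f"pics/{n}0.png") for n in c}
ctr={}
for n in c:
    h=cv2.cvtColor(I[n],cv2.COLOR_BGR2HSV)
    m=cv2.inRange(h,(2,120,60),(22,255,255))
    roi=np.zeros_like(m)
    if n=="scene": roi[180:250,105:182]=255
    else: roi[130:187,422:480]=255
    m&=roi
    p=cv2.findNonZero(m); hull=cv2.convexHull(p); e=cv2.fitEllipse(hull)
    q=[plane(c[n],u,v,55) for u,v in hull[:,0]]; q=np.array(q)[:,:2].astype(np.float32)
    (x,y),R=cv2.minEnclosingCircle(q)
    w=np.zeros_like(m); cv2.circle(w,tuple(int(round(t)) for t in e[0]),9,255,-1)
    mm=cv2.moments(m&w,True); cr=(mm['m10']/mm['m00'],mm['m01']/mm['m00']) if mm['m00'] else e[0]
    ctr[n]=cr
    print(n,mm['m00'],e,"circle",x,y,R,"cross",cr,plane(c[n],*cr,55))
print("tri cross",tri(c["scene"],ctr["scene"],c["top"],ctr["top"]))
a=cv2.resize(I["scene"][185:275,355:445],(400,400),interpolation=cv2.INTER_CUBIC)
b=cv2.resize(I["top"][135:215,215:295],(400,400),interpolation=cv2.INTER_CUBIC)
cv2.imwrite("pics/kcrop.png",np.hstack([a,b]))
E
```

```text
scene 24.0 ((144.15333557128906, 215.22764587402344), (47.02083969116211, 59.78226089477539), 64.93758392333984) circle 538.358642578125 -376.32989501953125 87.4227294921875 cross (143.83333333333334, 214.25) [ 538.10835871 -378.32125759   55.        ]
top 24.0 ((451.0705261230469, 157.9305419921875), (42.662723541259766, 45.37709426879883), 118.21038055419922) circle 539.205078125 -374.7156677246094 87.55593872070312 cross (451.125, 157.70833333333334) [ 539.21743722 -375.18807272   55.        ]
tri cross (array([ 539.06695171, -375.88590208,   57.02241363]), np.float64(2.5855461296486903))
```

View pics/kcrop.png

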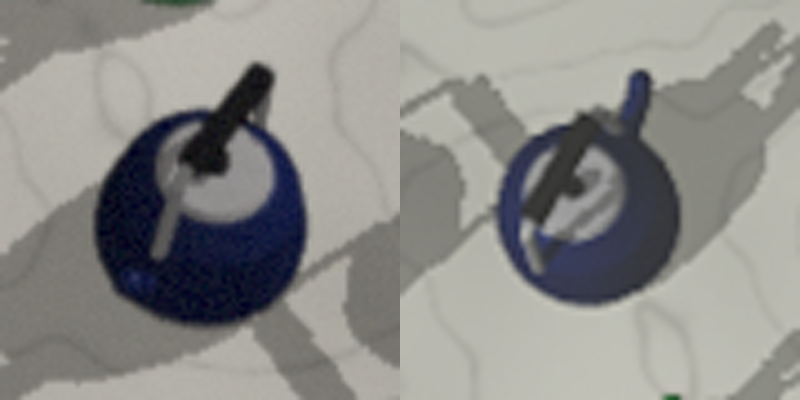

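The crop shows the blue body, steel lid and black grip, so this is the one meant. In the top crop the grip runs from about (592,115) to (535,215). Next I measure the grip, spout and body.

```bash
python3 - <<'E'
import cv2,numpy as np
from rig import r
from h import *
c={n:r.camera_model(n) for n in("scene","top")}
I={n:cv2.imread(f"pics/{n}0.png") for n in c}
rois={"scene":(185,275,355,445),"top":(135,215,215,295)}
for n in c:
    y0,y1,x0,x1=rois[n]; im=I[n][y0:y1,x0:x1]; h=cv2.cvtColor(im,cv2.COLOR_BGR2HSV)
    g=((h[...,2]<62)&(h[...,1]<90)).astype(np.uint8)*255
    k,lab,st,ce=cv2.connectedComponentsWithStats(g)
    for i in range(1,k):
        if st[i,4]>25:
            p=cv2.findNonZero((lab==i).astype(np.uint8)); R=cv2.minAreaRect(p)
            b=cv2.boxPoints(R)+[x0,y0]
            e=sorted(b.tolist()); 
            L=[np.linalg.norm(b[0]-b[1]),np.linalg.norm(b[1]-b[2])]
            if L[0]<L[1]: A,B=(b[0]+b[1])/2,(b[2]+b[3])/2
            else: A,B=(b[1]+b[2])/2,(b[3]+b[0])/2
            PA,PB=plane(c[n],*A,165),plane(c[n],*B,165)
            print(n,"grip",st[i,4],A,B,sorted(L),PA[:2],PB[:2],"mid",((PA+PB)/2)[:2],"len",np.linalg.norm(PA-PB),"ang",np.degrees(np.arctan2(*(PA-PB)[1::-1])))
    m=cv2.inRange(h,(105,90,20),(135,255,255))
    m=cv2.morphologyEx(m,cv2.MORPH_OPEN,np.ones((7,7)))
    p=cv2.findNonZero(m)[:,0]+[x0,y0]; (x,y),R=cv2.minEnclosingCircle(p.astype(np.float32))
    print(n,"body",x,y,R,[plane(c[n],x,y,z)[:2].round(1) for z in(40,50,60)])
E
```

```text
scene grip 186 [414.95999908 200.72000217] [398.04000092 223.2800045 ] [np.float64(9.600000381469727), np.float64(28.200001525879117)] [428.4570393  416.83080174] [508.65455792 376.54511099] mid [468.55579861 396.68795636] len 89.74730564595824 ang 153.32820842323014
scene body 399.83978271484375 235.59652709960938 23.121313095092773 [array([476.7, 393.6]), array([482.2, 392.9]), array([487.8, 392.2])]
top grip 115 [253.  158.5] [243.00000095 178.5       ] [np.float64(7.602634535468245), np.float64(22.36067892200572)] [503.99764043 374.4410784 ] [429.93388798 408.07070788] mid [466.96576421 391.25589314] len 81.34120361616473 ang -24.421054063882462
top grip 81 [263.13999557 156.97999954] [267.77999496 189.4600029 ] [np.float64(7.636751078896374), np.float64(32.80975788393379)] [509.70312338 338.07850087] [389.88901694 318.81445175] mid [449.79607016 328.44647631] len 121.35288908297196 ang 9.134003929045512Traceback (most recent call last):
  File "<stdin>", line 23, in <module>
TypeError: 'NoneType' object is not subscriptable
```

```bash
python3 - <<'E'
import cv2,numpy as np
from rig import r
from h import *
c={n:r.camera_model(n) for n in("scene","top")}
I={n:cv2.imread(f"pics/{n}0.png") for n in c}
n="top"; h=cv2.cvtColor(I[n],cv2.COLOR_BGR2HSV)
m=cv2.inRange(h,(100,60,10),(140,255,255)); roi=np.zeros_like(m); roi[135:215,215:295]=255; m&=roi
m=cv2.morphologyEx(m,cv2.MORPH_CLOSE,np.ones((5,5)))
cv2.imwrite("pics/mtop.png",cv2.resize(np.hstack([m[135:215,215:295],cv2.cvtColor(I[n],cv2.COLOR_BGR2GRAY)[135:215,215:295]]),(800,400),interpolation=0))
hull=cv2.convexHull(cv2.findNonZero(m))
print(cv2.boundingRect(m))
for z in(40,50,60): print("top body 253,177.6",plane(c[n],253,177.6,z)[:2])
print("far end tri",tri(c["scene"],(414.3,202.5),c["top"],(243.2,177.6)))
print("near end? ",plane(c["top"],253.,158.5,165))
for cc in [(468,393),(472,391)]:
  for nn in c:
    d=np.array([np.cos(-.43),np.sin(-.43)])
    pts=[[*(np.array(cc)+s*44*d),165] for s in(-1,1)]+[[*cc,118],[*cc,0]]
    print(cc,nn,[np.round(proj(c[nn],p),1).tolist() for p in pts])
E
```

```text
(235, 150, 30, 45)
top body 253,177.6 [463.51840068 391.15958205]
top body 253,177.6 [461.09646849 389.66664738]
top body 253,177.6 [458.67453631 388.17371271]
far end tri (array([433.67856201, 411.81180815, 162.43686529]), np.float64(7.736757908707746))
near end?  [503.99764043 374.4410784  165.        ]
(468, 393) scene [[413.0, 200.3], [397.4, 223.0], [403.2, 219.9], [398.3, 239.3]]
(468, 393) top [[242.1, 179.0], [253.0, 157.4], [249.5, 171.4], [254.0, 178.9]]
(472, 391) scene [[412.2, 201.4], [396.5, 224.1], [402.3, 221.1], [397.5, 240.3]]
(472, 391) top [[242.7, 177.9], [253.6, 156.4], [250.1, 170.4], [254.5, 177.9]]
```

View pics/mtop.png

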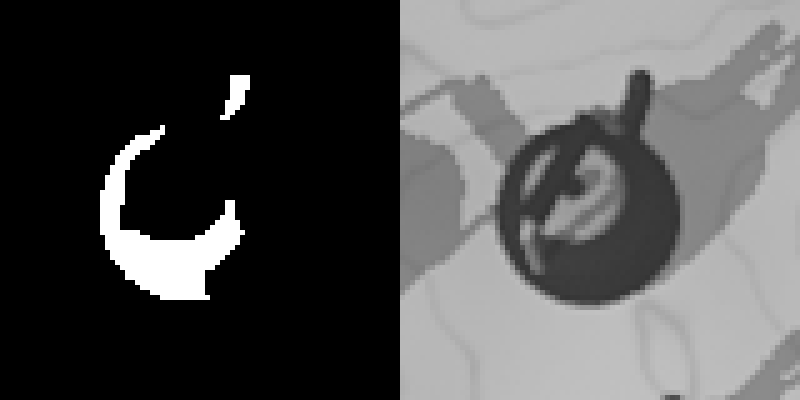

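Kettle estimate: (466,393), spout at about -25°. This agrees between the grip in both views and the body to about 5 mm. Zone centre: (539,-375.5), radius 87 mm as expected. Planning helper next.

```bash
cat > plan.py <<'E'
import numpy as np,sys,json
from rig import r
from scipy.spatial.transform import Rotation as R
def plan(p1,yaw1,N,polar=True,w=8.5):
    s=r.state();p0=np.array(s['tcp_pos']);R0=np.array(s['ee_rot'])
    y0=np.arctan2(R0[1,0],R0[0,0]); dy=yaw1-y0
    a0,a1=np.arctan2(p0[1],p0[0]),np.arctan2(p1[1],p1[0]);r0,r1=np.hypot(*p0[:2]),np.hypot(*p1[:2])
    P=[p0]
    for i in range(1,N+1):
        t=i/N
        if polar: a=a0+(a1-a0)*t;rr=r0+(r1-r0)*t;P.append(np.array([rr*np.cos(a),rr*np.sin(a),p0[2]+(p1[2]-p0[2])*t]))
        else: P.append(p0+(np.array(p1)-p0)*t)
    rows=[]
    Rd=lambda y:np.array([[np.cos(y),np.sin(y),0],[np.sin(y),-np.cos(y),0],[0,0,-1.]])
    for i in range(N):
        M=R0 if i==0 else Rd(y0+dy*i/N); M2=Rd(y0+dy*(i+1)/N)
        d=M.T@(P[i+1]-P[i])/10; v=R.from_matrix(M.T@M2).as_rotvec()
        rows.append([[round(float(x),2) for x in d],[round(float(x),3) for x in v],w])
    print("t",s['time_s'],"from",p0.round(1),"yaw",np.degrees(y0).round(1))
    for k in range(0,N,12): print(json.dumps(rows[k:k+12]))
E
python3 -c "
from plan import *
plan([466,393,290],np.radians(155),24)"
```

```text
t 0.1 from [ 230.1 -499.3  252.8] yaw 24.7
[[[4.23, 0.09, -0.15], [-0.001, -0.0, -0.095], 8.5], [[4.25, 0.16, -0.16], [0.0, 0.0, -0.095], 8.5], [[4.26, 0.24, -0.16], [0.0, 0.0, -0.095], 8.5], [[4.28, 0.32, -0.16], [0.0, 0.0, -0.095], 8.5], [[4.29, 0.39, -0.16], [0.0, 0.0, -0.095], 8.5], [[4.3, 0.47, -0.16], [0.0, 0.0, -0.095], 8.5], [[4.31, 0.55, -0.16], [0.0, 0.0, -0.095], 8.5], [[4.32, 0.63, -0.16], [0.0, 0.0, -0.095], 8.5], [[4.32, 0.71, -0.16], [0.0, 0.0, -0.095], 8.5], [[4.33, 0.79, -0.16], [0.0, 0.0, -0.095], 8.5], [[4.33, 0.87, -0.16], [0.0, 0.0, -0.095], 8.5], [[4.34, 0.95, -0.16], [0.0, 0.0, -0.095], 8.5]]
[[[4.34, 1.04, -0.16], [0.0, 0.0, -0.095], 8.5], [[4.34, 1.12, -0.16], [0.0, 0.0, -0.095], 8.5], [[4.33, 1.2, -0.16], [0.0, 0.0, -0.095], 8.5], [[4.33, 1.28, -0.16], [0.0, 0.0, -0.095], 8.5], [[4.32, 1.37, -0.16], [0.0, 0.0, -0.095], 8.5], [[4.32, 1.45, -0.16], [0.0, 0.0, -0.095], 8.5], [[4.31, 1.53, -0.16], [0.0, 0.0, -0.095], 8.5], [[4.3, 1.61, -0.16], [0.0, 0.0, -0.095], 8.5], [[4.29, 1.7, -0.16], [0.0, 0.0, -0.095], 8.5], [[4.27, 1.78, -0.16], [0.0, 0.0, -0.095], 8.5], [[4.26, 1.87, -0.16], [0.0, 0.0, -0.095], 8.5], [[4.24, 1.95, -0.16], [0.0, 0.0, -0.095], 8.5]]
```

arm_command(targets=[[[4.2,0.1,-0.3],[0,0,-0.095],8.5],[[4.2,0.2,-0.3],[0,0,-0.095],8.5],[[4.3,0.2,-0.3],[0,0,-0.095],8.5],[[4.3,0.3,-0.3],[0,0,-0.095],8.5],[[4.3,0.4,-0.3],[0,0,-0.095],8.5],[[4.3,0.5,-0.3],[0,0,-0.095],8.5],[[4.3,0.5,-0.3],[0,0,-0.095],8.5],[[4.3,0.6,-0.2],[0,0,-0.095],8.5],[[4.3,0.7,-0.2],[0,0,-0.095],8.5],[[4.3,0.8,-0.2],[0,0,-0.095],8.5],[[4.3,0.9,-0.2],[0,0,-0.095],8.5],[[4.3,0.9,-0.2],[0,0,-0.095],8.5]])

```text
time_s: 1.3
tcp_pos: [566.0, -111.0, 280.2]
ee_rot: [[-0.037, 0.999, -0.008], [0.999, 0.037, 0.006], [0.007, -0.007, -1.0]]
force: [0.5, 0.2, 0.0]
grip_width: 84.7
```

```bash
python3 -c "
from plan import *
plan([466,393,290],np.radians(155),16)"
```

```text
t 1.3 from [ 566.  -111.   280.2] yaw 92.1
[[[3.12, 0.85, -0.05], [-0.007, -0.007, -0.069], 8.5], [[3.12, 0.89, -0.06], [0.0, 0.0, -0.069], 8.5], [[3.12, 0.93, -0.06], [0.0, 0.0, -0.069], 8.5], [[3.12, 0.98, -0.06], [0.0, 0.0, -0.069], 8.5], [[3.12, 1.02, -0.06], [0.0, 0.0, -0.069], 8.5], [[3.12, 1.06, -0.06], [0.0, 0.0, -0.069], 8.5], [[3.11, 1.1, -0.06], [0.0, 0.0, -0.069], 8.5], [[3.11, 1.15, -0.06], [0.0, 0.0, -0.069], 8.5], [[3.11, 1.19, -0.06], [0.0, 0.0, -0.069], 8.5], [[3.1, 1.23, -0.06], [0.0, 0.0, -0.069], 8.5], [[3.1, 1.28, -0.06], [0.0, 0.0, -0.069], 8.5], [[3.09, 1.32, -0.06], [0.0, 0.0, -0.069], 8.5]]
[[[3.09, 1.36, -0.06], [0.0, 0.0, -0.069], 8.5], [[3.08, 1.41, -0.06], [0.0, 0.0, -0.069], 8.5], [[3.07, 1.45, -0.06], [0.0, 0.0, -0.069], 8.5], [[3.06, 1.49, -0.06], [0.0, 0.0, -0.069], 8.5]]
```

arm_command(targets=[[[4.1,1.1,-0.1],[-0.007,-0.007,-0.092],8.5],[[4.1,1.2,-0.1],[0,0,-0.092],8.5],[[4.1,1.2,-0.1],[0,0,-0.092],8.5],[[4.1,1.3,-0.1],[0,0,-0.092],8.5],[[4.1,1.4,-0.1],[0,0,-0.092],8.5],[[4.1,1.4,-0.1],[0,0,-0.092],8.5],[[4.1,1.5,-0.1],[0,0,-0.092],8.5],[[4.1,1.6,-0.1],[0,0,-0.092],8.5],[[4.1,1.6,-0.1],[0,0,-0.092],8.5],[[4.1,1.7,-0.1],[0,0,-0.092],8.5],[[3,1.3,-0.1],[0,0,-0.07],8.5],[[0,0,0],[0,0,0],8.5]])

```text
time_s: 2.5
tcp_pos: [480.7, 356.6, 286.6]
ee_rot: [[-0.881, 0.473, -0.009], [0.473, 0.881, -0.002], [0.007, -0.006, -1.0]]
force: [0.1, -0.1, 0.2]
grip_width: 85.0
```

```bash
python3 -c "
from plan import *
plan([466,393,290],np.radians(155),4)
print(r.state()['ee_rot'],r.state()['q'])"
```

```text
t 2.5 from [480.7 356.6 286.6] yaw 151.7
[[[0.74, 0.64, -0.08], [-0.006, -0.007, -0.014], 8.5], [[0.74, 0.64, -0.08], [0.0, 0.0, -0.014], 8.5], [[0.74, 0.64, -0.08], [0.0, 0.0, -0.014], 8.5], [[0.75, 0.65, -0.08], [0.0, 0.0, -0.014], 8.5]]
[[-0.88084031  0.47333468 -0.00863873]
 [ 0.47336541  0.88086428 -0.00182046]
 [ 0.00674787 -0.00569281 -0.99996103]] [ 0.57581367  0.39185068  1.32099355  0.0032057   1.43698624 -0.50232295]
```

arm_command(targets=[[[1.0,0.9,0],[-0.006,-0.007,-0.02],8.5],[[1.0,0.9,0],[0,0,-0.02],8.5],[[0.9,0.8,0],[0,0,-0.015],8.5],[[0.3,0.2,0],[0,0,0],8.5],[[0,0,0],[0,0,0],8.5]])

```text
time_s: 3.0
tcp_pos: [464.6, 398.0, 285.6]
ee_rot: [[-0.906, 0.423, -0.0], [0.423, 0.906, -0.001], [-0.0, -0.001, -1.0]]
force: [0.6, 0.2, 0.8]
grip_width: 85.2
```

```bash
python3 -c "
from plan import *
plan([466,393,290],np.radians(155),1)
print(r.state()['ee_rot'][:,2])
import cv2
a=r.get_image('scene')
cv2.imwrite('pics/s1.png',a);cv2.imwrite('pics/s1c.png',cv2.resize(a[90:290,300:500],(600,600)))
b=r.get_image('top');cv2.imwrite('pics/t1c.png',cv2.resize(b[100:260,170:330],(600,600)))"
```

```text
t 3.0 from [464.6 398.  285.6] yaw 155.0
[[[-0.34, -0.39, -0.44], [-0.001, 0.0, -0.001], 8.5]]
[-7.00508586e-05 -7.04770170e-04 -9.99999749e-01]
```

View pics/s1c.png

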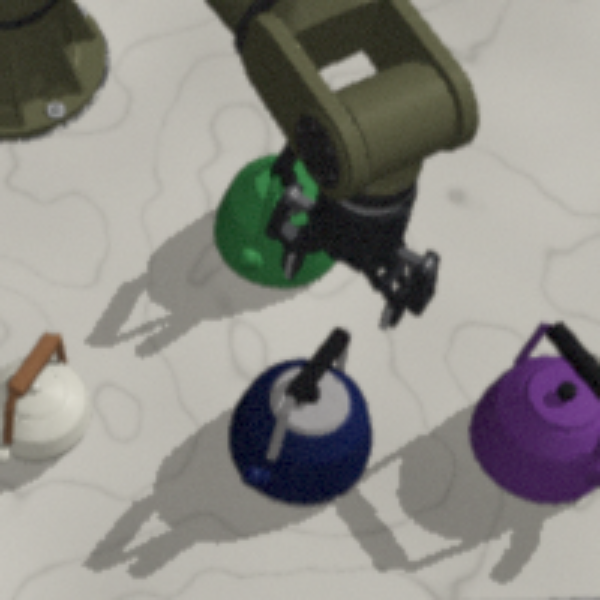

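View pics/t1c.png

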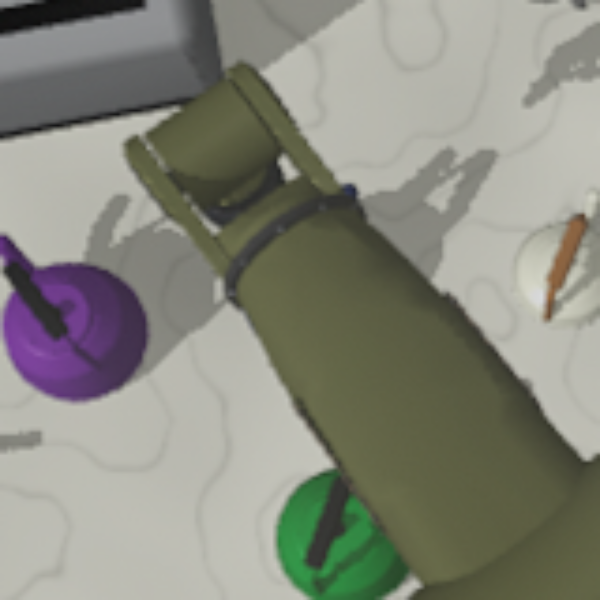

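arm_command(targets=[[[-0.2,-0.2,1.6],[0,0,0],8.5],[[-0.1,-0.1,1.6],[0,0,0],8.5],[[0,-0.1,1.6],[0,0,0],8.5],[[0,0,1.6],[0,0,0],8.5],[[0,0,1.5],[0,0,0],8.5],[[0,0,1.2],[0,0,0],8.5],[[0,0,0.5],[0,0,0],8.5],[[0,0,0],[0,0,0],8.5]])

```text
time_s: 3.9
tcp_pos: [468.9, 388.9, 187.4]
ee_rot: [[-0.903, 0.43, 0.002], [0.43, 0.903, 0.0], [-0.002, 0.001, -1.0]]
force: [0.4, 0.4, -0.2]
grip_width: 85.0
```

```bash
python3 -c "
from plan import *
plan([466,393,168],np.radians(155),1)
import cv2
a=r.get_image('scene')
cv2.imwrite('pics/s2c.png',cv2.resize(a[140:280,320:480],(800,600),interpolation=2))"
```

```text
t 3.9 from [468.9 388.9 187.4] yaw 154.5
[[[0.44, 0.25, 1.94], [0.001, 0.002, -0.008], 8.5]]
```

View pics/s2c.png

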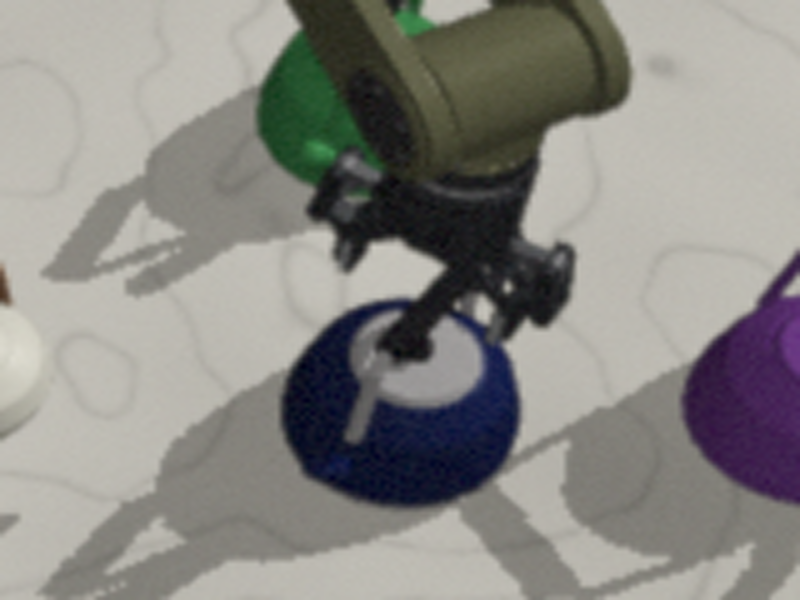

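arm_command(targets=[[[0.5,0.3,1.0],[0,0,-0.008],8.5],[[0,0,1.0],[0,0,0],8.5],[[0,0,0.3],[0,0,0],8.5],[[0,0,0],[0,0,0],8.5]])

```text
time_s: 4.35
tcp_pos: [465.8, 394.7, 164.3]
ee_rot: [[-0.907, 0.422, 0.005], [0.422, 0.907, 0.002], [-0.003, 0.004, -1.0]]
force: [-0.8, 0.3, -0.3]
grip_width: 85.4
```

```bash
python3 -c "
from plan import *
plan([466,393,168],np.radians(155),1)"
```

```text
t 4.35 from [465.8 394.7 164.3] yaw 155.1
[[[-0.09, -0.15, -0.37], [0.004, 0.003, 0.001], 8.5]]
```

arm_command(targets=[[[0,0,-0.3],[0.004,0.003,0],8.5],[[0,0,0],[0,0,0],5.0],[[0,0,0],[0,0,0],3.5],[[0,0,0],[0,0,0],2.5],[[0,0,0],[0,0,0],2.0],[[0,0,0],[0,0,0],1.0],[[0,0,0],[0,0,0],0.5],[[0,0,0],[0,0,0],0.5],[[0,0,0],[0,0,0],0.5],[[0,0,0],[0,0,0],0.5],[[0,0,0],[0,0,0],0.5],[[0,0,0],[0,0,0],0.5]], grip_force=50)

```text
time_s: 5.55
tcp_pos: [466.5, 394.9, 168.8]
ee_rot: [[-0.907, 0.422, 0.002], [0.422, 0.907, 0.001], [-0.001, 0.002, -1.0]]
force: [1.0, -0.2, -0.7]
grip_width: 17.3
```

```bash
python3 -c "
from plan import *
plan([466,393,360],np.radians(155),12,w=0.5)
s=r.state();print(s['force'],s['wrist_torque'],s['grip_width'])
import cv2
a=r.get_image('scene')
cv2.imwrite('pics/s3c.png',cv2.resize(a[140:280,320:480],(800,600),interpolation=2))"
```

```text
t 5.55 from [466.5 394.9 168.8] yaw 155.0
[[[-0.01, -0.01, -1.59], [0.002, 0.001, 0.0], 0.5], [[-0.0, -0.02, -1.59], [0.0, 0.0, 0.0], 0.5], [[-0.0, -0.02, -1.59], [0.0, 0.0, 0.0], 0.5], [[-0.0, -0.02, -1.59], [0.0, 0.0, 0.0], 0.5], [[-0.0, -0.02, -1.59], [0.0, 0.0, 0.0], 0.5], [[-0.0, -0.02, -1.59], [0.0, 0.0, 0.0], 0.5], [[-0.0, -0.02, -1.59], [0.0, 0.0, 0.0], 0.5], [[-0.0, -0.02, -1.59], [0.0, 0.0, 0.0], 0.5], [[-0.0, -0.02, -1.59], [0.0, 0.0, 0.0], 0.5], [[-0.0, -0.02, -1.59], [0.0, 0.0, 0.0], 0.5], [[-0.0, -0.02, -1.59], [0.0, 0.0, 0.0], 0.5], [[-0.0, -0.02, -1.59], [0.0, 0.0, 0.0], 0.5]]
[ 1.0277484  -0.16244321 -0.74013787] [ 0.0146464  -0.10317923 -0.00763042] 17.3411514278878
```

View pics/s3c.png

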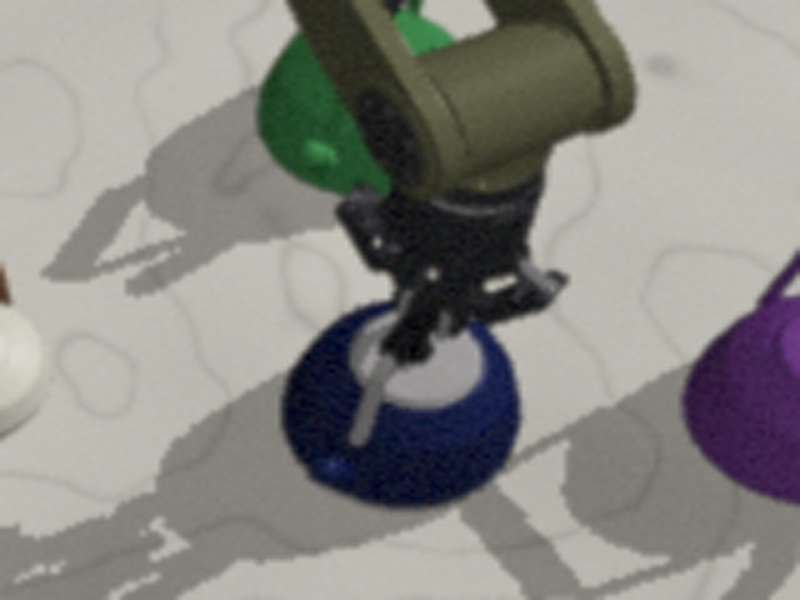

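Gripped at 17.3 mm, matching the 18 mm grip. Lifting slowly at first.

arm_command(targets=[[[0,0,-0.5],[0,0,0],0.5],[[0,0,-0.8],[0,0,0],0.5],[[0,0,-1.2],[0,0,0],0.5],[[0,0,-1.5],[0,0,0],0.5],[[0,0,-1.5],[0,0,0],0.5],[[0,0,-1.5],[0,0,0],0.5],[[0,0,-1.5],[0,0,0],0.5],[[0,0,-1],[0,0,0],0.5],[[0,0,-0.4],[0,0,0],0.5],[[0,0,0],[0,0,0],0.5]])

```text
time_s: 6.6
tcp_pos: [465.1, 394.3, 275.6]
ee_rot: [[-0.907, 0.422, -0.001], [0.422, 0.907, -0.001], [0.0, -0.001, -1.0]]
force: [-0.0, -0.6, -5.1]
grip_width: 17.7
```

```bash
python3 -c "
from plan import *
plan([466,393,360],np.radians(155),6,w=0.5)
s=r.state();print(s['force'],s['wrist_torque'],s['grip_width'],s['q'])
import cv2
a=r.get_image('scene');b=r.get_image('top')
cv2.imwrite('pics/s4.png',a);cv2.imwrite('pics/t4.png',b)
cv2.imwrite('pics/s4c.png',cv2.resize(a[120:280,320:480],(600,600),interpolation=2))"
```

```text
t 6.6 from [465.1 394.3 275.6] yaw 155.1
[[[-0.02, -0.02, -1.41], [-0.001, -0.0, 0.0], 0.5], [[-0.02, -0.01, -1.41], [0.0, 0.0, 0.0], 0.5], [[-0.02, -0.01, -1.41], [0.0, 0.0, 0.0], 0.5], [[-0.02, -0.01, -1.41], [0.0, 0.0, 0.0], 0.5], [[-0.02, -0.01, -1.41], [0.0, 0.0, 0.0], 0.5], [[-0.02, -0.01, -1.41], [0.0, 0.0, 0.0], 0.5]]
[-0.00587722 -0.61022536 -5.09917433] [-0.00538427 -0.02582434 -0.00011257] 17.734195310145882 [ 6.43208492e-01  4.20740792e-01  1.30631106e+00 -1.51353270e-04
  1.41578987e+00 -4.92235588e-01]
```

View pics/s4c.png

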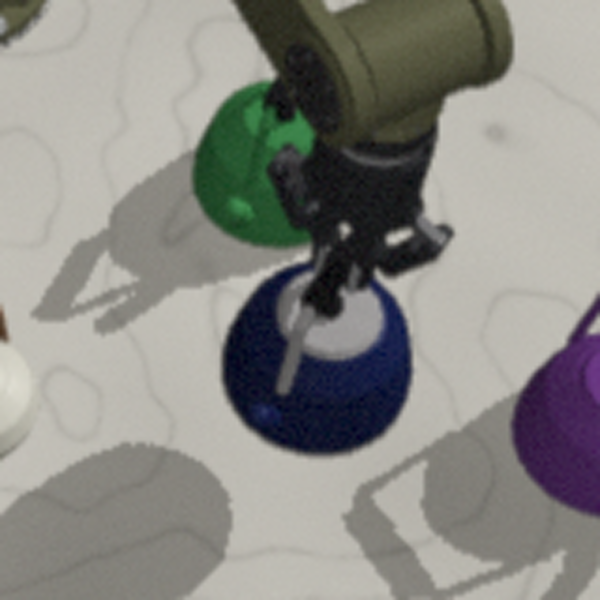

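Lifted cleanly, upright, with a load of about 5 N. Raising to clear the pot, then swinging around.

arm_command(targets=[[[0,0,-0.7],[0,0,0],0.5],[[0,0,-1.5],[0,0,0],0.5],[[0,0,-2],[0,0,0],0.5],[[0,0,-2],[0,0,0],0.5],[[0,0,-1.5],[0,0,0],0.5],[[0,0,-1],[0,0,0],0.5],[[0,0,-0.3],[0,0,0],0.5],[[0,0,0],[0,0,0],0.5]])

```text
time_s: 7.5
tcp_pos: [464.7, 394.0, 365.1]
ee_rot: [[-0.907, 0.422, -0.009], [0.422, 0.907, -0.007], [0.005, -0.01, -1.0]]
force: [0.3, 0.6, -6.4]
grip_width: 17.4
```

```bash
python3 -c "
from plan import *
plan([539,-375.5,360],np.radians(83),30,w=0.5)"
```

```text
t 7.5 from [464.7 394.  365.1] yaw 155.1
[[[-2.47, -1.03, 0.01], [-0.01, -0.005, 0.042], 0.5], [[-2.47, -1.03, 0.02], [0.0, 0.0, 0.042], 0.5], [[-2.48, -1.04, 0.02], [0.0, 0.0, 0.042], 0.5], [[-2.48, -1.05, 0.02], [0.0, 0.0, 0.042], 0.5], [[-2.48, -1.06, 0.02], [0.0, 0.0, 0.042], 0.5], [[-2.49, -1.06, 0.02], [0.0, 0.0, 0.042], 0.5], [[-2.49, -1.07, 0.02], [0.0, 0.0, 0.042], 0.5], [[-2.5, -1.08, 0.02], [0.0, 0.0, 0.042], 0.5], [[-2.5, -1.09, 0.02], [0.0, 0.0, 0.042], 0.5], [[-2.51, -1.1, 0.02], [0.0, 0.0, 0.042], 0.5], [[-2.51, -1.1, 0.02], [0.0, 0.0, 0.042], 0.5], [[-2.51, -1.11, 0.02], [0.0, 0.0, 0.042], 0.5]]
[[[-2.52, -1.12, 0.02], [0.0, 0.0, 0.042], 0.5], [[-2.52, -1.13, 0.02], [0.0, 0.0, 0.042], 0.5], [[-2.53, -1.13, 0.02], [0.0, 0.0, 0.042], 0.5], [[-2.53, -1.14, 0.02], [0.0, 0.0, 0.042], 0.5], [[-2.53, -1.15, 0.02], [0.0, 0.0, 0.042], 0.5], [[-2.54, -1.16, 0.02], [0.0, 0.0, 0.042], 0.5], [[-2.54, -1.17, 0.02], [0.0, 0.0, 0.042], 0.5], [[-2.55, -1.17, 0.02], [0.0, 0.0, 0.042], 0.5], [[-2.55, -1.18, 0.02], [0.0, 0.0, 0.042], 0.5], [[-2.55, -1.19, 0.02], [0.0, 0.0, 0.042], 0.5], [[-2.56, -1.2, 0.02], [0.0, 0.0, 0.042], 0.5], [[-2.56, -1.2, 0.02], [0.0, 0.0, 0.042], 0.5]]
[[[-2.57, -1.21, 0.02], [0.0, 0.0, 0.042], 0.5], [[-2.57, -1.22, 0.02], [0.0, 0.0, 0.042], 0.5], [[-2.57, -1.23, 0.02], [0.0, 0.0, 0.042], 0.5], [[-2.58, -1.24, 0.02], [0.0, 0.0, 0.042], 0.5], [[-2.58, -1.24, 0.02], [0.0, 0.0, 0.042], 0.5], [[-2.59, -1.25, 0.02], [0.0, 0.0, 0.042], 0.5]]
```

arm_command(targets=[[[-0.8,-0.3,0],[-0.01,-0.005,0.014],0.5],[[-1.6,-0.7,0],[0,0,0.028],0.5],[[-2.5,-1.0,0],[0,0,0.042],0.5],[[-2.5,-1.0,0],[0,0,0.042],0.5],[[-2.5,-1.1,0],[0,0,0.042],0.5],[[-2.5,-1.1,0],[0,0,0.042],0.5],[[-2.5,-1.1,0],[0,0,0.042],0.5],[[-2.5,-1.1,0],[0,0,0.042],0.5],[[-2.5,-1.1,0],[0,0,0.042],0.5],[[-2.5,-1.1,0],[0,0,0.042],0.5],[[-2.5,-1.1,0],[0,0,0.042],0.5],[[-2.5,-1.1,0],[0,0,0.042],0.5]])

```text
time_s: 8.7
tcp_pos: [615.9, 113.7, 356.0]
ee_rot: [[-0.594, 0.804, -0.01], [0.804, 0.594, -0.005], [0.002, -0.011, -1.0]]
force: [-0.1, -0.1, -4.8]
grip_width: 17.2
```

arm_command(targets=[[[-2.5,-1.1,0],[0,0,0.042],0.5],[[-2.5,-1.1,0],[0,0,0.042],0.5],[[-2.5,-1.1,0],[0,0,0.042],0.5],[[-2.5,-1.1,0],[0,0,0.042],0.5],[[-2.5,-1.1,0],[0,0,0.042],0.5],[[-2.5,-1.2,0],[0,0,0.042],0.5],[[-2.5,-1.2,0],[0,0,0.042],0.5],[[-2.5,-1.2,0],[0,0,0.042],0.5],[[-2.5,-1.2,0],[0,0,0.042],0.5],[[-2.5,-1.2,0],[0,0,0.042],0.5],[[-2.5,-1.2,0],[0,0,0.042],0.5]])

```text
time_s: 9.8
tcp_pos: [605.1, -215.5, 348.9]
ee_rot: [[-0.128, 0.992, -0.022], [0.992, 0.128, -0.006], [-0.003, -0.023, -1.0]]
force: [-0.4, -0.6, -5.0]
grip_width: 17.2
```

```bash
python3 -c "
from plan import *
plan([539,-375.5,350],np.radians(83),9,w=0.5);s=r.state();print(s['grip_width'],s['ee_rot'][:,2])"
```

```text
t 9.8 from [ 605.1 -215.5  348.9] yaw 97.3
[[[-1.76, -0.74, 0.01], [-0.023, 0.003, 0.028], 0.5], [[-1.76, -0.75, -0.01], [0.0, 0.0, 0.028], 0.5], [[-1.77, -0.76, -0.01], [0.0, 0.0, 0.028], 0.5], [[-1.77, -0.76, -0.01], [0.0, 0.0, 0.028], 0.5], [[-1.77, -0.77, -0.01], [0.0, 0.0, 0.028], 0.5], [[-1.77, -0.77, -0.01], [0.0, 0.0, 0.028], 0.5], [[-1.78, -0.78, -0.01], [0.0, 0.0, 0.028], 0.5], [[-1.78, -0.78, -0.01], [0.0, 0.0, 0.028], 0.5], [[-1.78, -0.79, -0.01], [0.0, 0.0, 0.028], 0.5]]
17.16526063041079 [-0.02228311 -0.00563729 -0.99973581]
```

arm_command(targets=[[[-2.4,-1.0,0],[-0.01,0.003,0.038],0.5],[[-2.2,-1.0,0],[-0.01,0,0.035],0.5],[[-2.1,-0.9,0],[-0.005,0,0.033],0.5],[[-2.0,-0.9,0],[0,0,0.03],0.5],[[-2.0,-0.9,0],[0,0,0.03],0.5],[[-1.8,-0.8,0],[0,0,0.028],0.5],[[-1.5,-0.6,0],[0,0,0.025],0.5],[[-1.0,-0.5,0],[0,0,0.02],0.5],[[-0.5,-0.2,0],[0,0,0.01],0.5],[[0,0,0],[0,0,0],0.5],[[0,0,0],[0,0,0],0.5]])

```text
time_s: 10.9
tcp_pos: [527.1, -391.6, 342.5]
ee_rot: [[0.156, 0.988, -0.006], [0.988, -0.156, 0.002], [0.002, -0.006, -1.0]]
force: [0.7, -0.1, -4.7]
grip_width: 16.9
```

```bash
python3 -c "
from plan import *
plan([539,-375.5,300],np.radians(83),1,w=0.5);s=r.state();print(s['grip_width'],s['ee_rot'][:,2],s['q'])
import cv2
a=r.get_image('scene');b=r.get_image('top')
cv2.imwrite('pics/s5.png',a);cv2.imwrite('pics/t5.png',b)
cv2.imwrite('pics/st5.png',np.hstack([cv2.resize(a[120:280,60:220],(400,400),interpolation=2),cv2.resize(b[90:250,370:530],(400,400),interpolation=2)]))"
```

```text
t 10.9 from [ 527.1 -391.6  342.5] yaw 81.0
[[[1.76, 0.95, 4.24], [-0.006, -0.002, -0.035], 0.5]]
16.886614560603796 [-0.00557591  0.00246545 -0.99998142] [-0.6940627   0.5133283   1.02305784 -0.001673    1.61106951 -0.53718668]
```

View pics/st5.png

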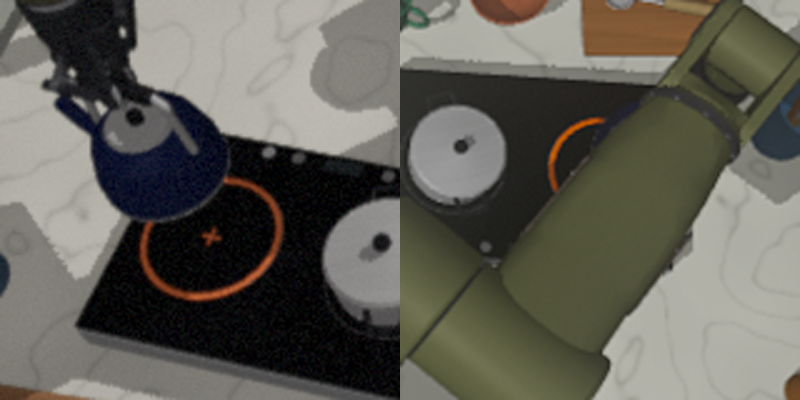

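```bash
python3 - <<'E'
from rig import r
from h import *
c=r.camera_model("scene")
a=cv2.imread("pics/s5.png"); b=a[120:280,60:220]; g=cv2.cvtColor(b,cv2.COLOR_BGR2GRAY)
s=b[30:65,35:85]; cv2.imwrite("pics/knob.png",cv2.resize(s,(750,525),interpolation=0))
h=cv2.cvtColor(a,cv2.COLOR_BGR2HSV)
for z in(282,287,291): print(plane(c,113.6,166.4,z)-r.state()['tcp_pos'])
print(r.state()['tcp_pos'])
m=cv2.inRange(h,(105,90,15),(135,255,255));roi=np.zeros_like(m);roi[150:212,80:160]=255;m&=roi
m=cv2.morphologyEx(m,cv2.MORPH_OPEN,np.ones((5,5)))
print(cv2.boundingRect(m))
E
```

```text
[ -1.3277012   -3.66624057 -60.50488928]
[  1.82236487  -0.50594034 -55.50488928]
[  4.34241774   2.02229984 -51.50488928]
[ 527.30337342 -391.30067093  342.50488928]
(97, 161, 54, 46)
```

View pics/knob.png

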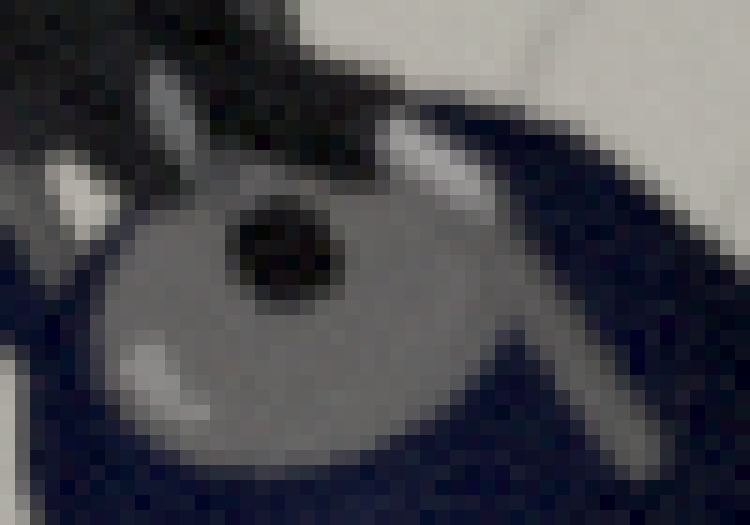

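The knob at scene (114,166.5) puts the kettle axis within about 4 mm of the TCP. Moving over the zone and lowering to just above the glass, where touch is expected at TCP z ≈ 224.

arm_command(targets=[[[0.7,0.4,0],[-0.006,-0.002,0],0.5],[[0.7,0.4,0.5],[0,0,0],0.5],[[0.3,0.2,1],[0,0,0],0.5],[[0,0,1.2],[0,0,0],0.5],[[0,0,1.2],[0,0,0],0.5],[[0,0,1.2],[0,0,0],0.5],[[0,0,1.2],[0,0,0],0.5],[[0,0,1.0],[0,0,0],0.5],[[0,0,0.7],[0,0,0],0.5],[[0,0,0.3],[0,0,0],0.5],[[0,0,0],[0,0,0],0.5],[[0,0,0],[0,0,0],0.5]])

```text
time_s: 12.2
tcp_pos: [541.7, -372.8, 250.5]
ee_rot: [[0.153, 0.988, -0.001], [0.988, -0.153, 0.001], [0.001, -0.001, -1.0]]
force: [-0.2, -0.2, -5.1]
grip_width: 17.0
```

```bash
python3 -c "
from plan import *
plan([539,-375.5,225],np.radians(81),1,w=0.5);s=r.state();print(s['grip_width'],s['ee_rot'][:,2])
import cv2
a=r.get_image('scene');b=r.get_image('top')
cv2.imwrite('pics/s6.png',a);cv2.imwrite('pics/t6.png',b)
cv2.imwrite('pics/st6.png',np.hstack([cv2.resize(a[120:280,60:220],(400,400),interpolation=2),cv2.resize(b[90:250,370:530],(400,400),interpolation=2)]))"
```

```text
t 12.2 from [ 541.7 -372.8  250.5] yaw 81.2
[[[-0.31, -0.22, 2.55], [-0.001, -0.001, 0.004], 0.5]]
17.009671863109133 [-1.10209556e-03  8.30986622e-04 -9.99999047e-01]
```

View pics/st6.png

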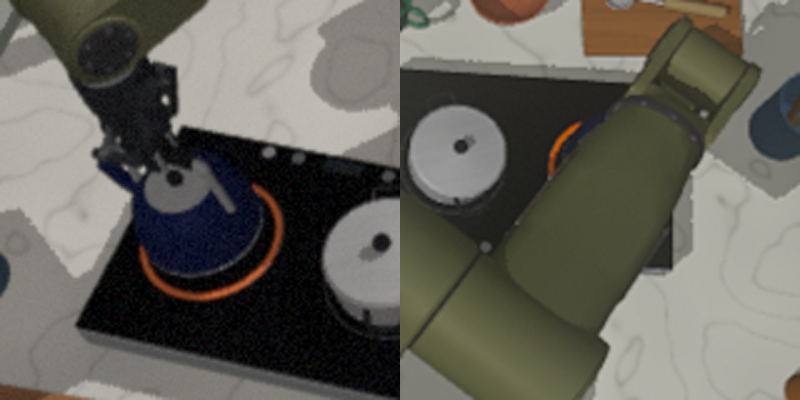

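```bash
python3 - <<'E'
from rig import r
from h import *
c=r.camera_model("scene")
a=cv2.imread("pics/s6.png");g=cv2.cvtColor(a,cv2.COLOR_BGR2GRAY)
s=a[183:198,120:140]; cv2.imwrite("pics/knob6.png",cv2.resize(s,(800,600),interpolation=0))
w=(g[187:195,126:134]<50); ys,xs=np.nonzero(w); u,v=126+xs.mean(),187+ys.mean(); print(u,v,w.sum())
for z in(191,195,199): print(plane(c,u,v,z))
E
```

```text
129.4516129032258 190.70967741935485 31
[ 541.27941585 -375.91820577  191.        ]
[ 543.55471902 -373.64796187  195.        ]
[ 545.8300222  -371.37771797  199.        ]
```

arm_command(targets=[[[-0.2,-0.2,0.6],[0,0,0],0.5],[[-0.1,0,0.6],[0,0,0],0.5],[[0,0,0.5],[0,0,0],0.5],[[0,0,0.3],[0,0,0],0.5],[[0,0,0],[0,0,0],0.5]])

```text
time_s: 12.8
tcp_pos: [539.0, -375.8, 229.3]
ee_rot: [[0.153, 0.988, -0.0], [0.988, -0.153, 0.0], [0.0, -0.0, -1.0]]
force: [-0.6, -0.7, -4.9]
grip_width: 17.5
```

arm_command(targets=[[[0,0,0.2],[0,0,0],0.5],[[0,0,0.2],[0,0,0],0.5],[[0,0,0.1],[0,0,0],0.5],[[0,0,0],[0,0,0],0.5]])

```text
time_s: 13.2
tcp_pos: [539.2, -375.8, 224.1]
ee_rot: [[0.153, 0.988, -0.0], [0.988, -0.153, -0.0], [-0.0, -0.0, -1.0]]
force: [-0.2, 0.9, -4.2]
grip_width: 17.1
```

arm_command(targets=[[[0,0,0.1],[0,0,0],0.5],[[0,0,0],[0,0,0],0.5]])

```text
time_s: 13.4
tcp_pos: [539.3, -375.9, 224.0]
ee_rot: [[0.153, 0.988, 0.001], [0.988, -0.153, -0.001], [-0.001, 0.001, -1.0]]
force: [0.2, -0.6, -5.4]
grip_width: 17.1
```

arm_command(targets=[[[0,0,0.2],[0,0,0],0.5],[[0,0,0.1],[0,0,0],0.5]])

```text
time_s: 13.6
tcp_pos: [539.8, -376.2, 223.8]
ee_rot: [[0.153, 0.988, 0.004], [0.988, -0.153, -0.003], [-0.003, 0.005, -1.0]]
force: [-1.7, 1.9, 1.8]
grip_width: 17.1
```

Contact: the vertical force went from -5 to +1.8 N. Releasing.

arm_command(targets=[[[0,0,0],[0,0,0],2.2],[[0,0,0],[0,0,0],3],[[0,0,0],[0,0,0],4],[[0,0,0],[0,0,0],6],[[0,0,0],[0,0,0],8.5],[[0,0,0],[0,0,0],8.5],[[0,0,0],[0,0,0],8.5],[[0,0,0],[0,0,0],8.5],[[0,0,0],[0,0,0],8.5]])

```text
time_s: 14.5
tcp_pos: [540.2, -376.6, 224.4]
ee_rot: [[0.153, 0.988, 0.006], [0.988, -0.153, -0.005], [-0.004, 0.007, -1.0]]
force: [0.1, -0.1, -0.6]
grip_width: 84.9
```

```bash
python3 -c "
from plan import *
plan([539,-375.5,340],np.radians(81),8)
import cv2
a=r.get_image('scene')
cv2.imwrite('pics/s7.png',a)
cv2.imwrite('pics/s7c.png',cv2.resize(a[120:280,60:220],(600,600),interpolation=2))"
```

```text
t 14.5 from [ 540.2 -376.6  224.4] yaw 81.2
[[[0.01, -0.01, -1.44], [0.007, 0.004, 0.0], 8.5], [[0.01, -0.02, -1.44], [0.0, 0.0, 0.0], 8.5], [[0.01, -0.02, -1.44], [0.0, 0.0, 0.0], 8.5], [[0.01, -0.02, -1.44], [0.0, 0.0, 0.0], 8.5], [[0.01, -0.02, -1.44], [0.0, 0.0, 0.0], 8.5], [[0.01, -0.02, -1.44], [0.0, 0.0, 0.0], 8.5], [[0.01, -0.02, -1.44], [0.0, 0.0, 0.0], 8.5], [[0.01, -0.02, -1.44], [0.0, 0.0, 0.0], 8.5]]
```

View pics/s7c.png

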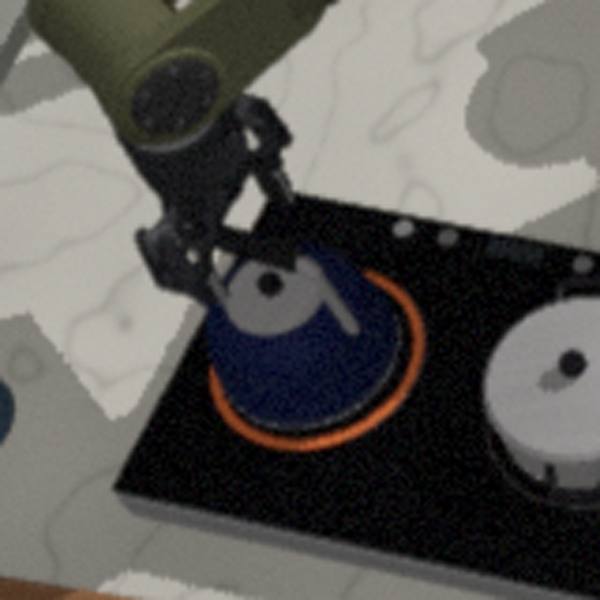

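Released. The fingers stand clear on both sides of the grip. Rising straight up, then back toward the base.

arm_command(targets=[[[0,0,-0.8],[0.007,0.004,0],8.5],[[0,0,-1.5],[0,0,0],8.5],[[0,0,-2],[0,0,0],8.5],[[0,0,-2.5],[0,0,0],8.5],[[0,0,-2.5],[0,0,0],8.5],[[0,-2,-1.5],[0,0,0],8.5],[[0,-4,0],[0,0,0],8.5],[[0,-4,0],[0,0,0],8.5],[[0,-4,0],[0,0,0],8.5],[[0,-4,0],[0,0,0],8.5],[[0,-2,0],[0,0,0],8.5],[[0,0,0],[0,0,0],8.5]])

```text
time_s: 15.75
tcp_pos: [335.5, -343.8, 343.8]
ee_rot: [[0.152, 0.988, -0.0], [0.988, -0.152, -0.001], [-0.001, -0.0, -1.0]]
force: [-0.3, 0.2, -0.2]
grip_width: 85.1
```

```bash
python3 - <<'E'
from rig import r
from h import *
s=r.state();print(s['time_s'],s['tcp_pos'],s['grip_width'],s['qvel'].round(3))
a=r.get_image('scene');b=r.get_image('top')
cv2.imwrite('pics/s8.png',a);cv2.imwrite('pics/t8.png',b)
cv2.imwrite('pics/st8.png',np.hstack([cv2.resize(a[120:280,60:220],(400,400),interpolation=2),cv2.resize(b[90:250,370:530],(400,400),interpolation=2)]))
a0=cv2.imread('pics/scene0.png')
for nm,(y0,y1,x0,x1) in {"teapot":(195,250,290,335),"pot":(195,255,185,245)}.items():
    t=a0[y0:y1,x0:x1]; R=cv2.matchTemplate(a[y0-10:y1+10,x0-10:x1+10],t,cv2.TM_CCOEFF_NORMED); print(nm,cv2.minMaxLoc(R)[1::2])
E
```

```text
15.75 [ 335.46960922 -343.78057676  343.76778514] 85.09530073864556 [ 0.003 -0.002 -0.019  0.003  0.006  0.012]
teapot (0.9986280202865601, (10, 10))
pot (0.9965968728065491, (10, 10))
```

View pics/st8.png

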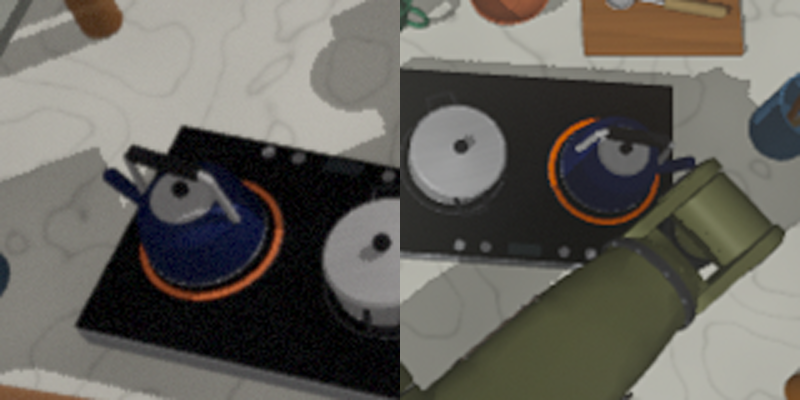

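```bash
python3 - <<'E'
from rig import r
from h import *
cs,ct=r.camera_model("scene"),r.camera_model("top")
P,e=tri(cs,(132.,195.2),ct,(460.4,149.6));print("knob tri",P,e, "off",P[:2]-[539,-375.5])
print(plane(cs,132.,195.2,170),plane(ct,460.4,149.6,170))
E
```

```text
knob tri [ 538.75239389 -378.5062972   163.01975265] 0.7711023033284257 off [-0.24760611 -3.0062972 ]
[ 542.66007906 -375.0436732   170.        ] [ 536.46315006 -375.846937    170.        ]
```

The knob triangulates to (539,-378.5,163), about 3 mm from the zone centre. Its height fits the kettle standing on the glass (173 mm to the knob top). Handing in.

```bash
python3 -c "
from rig import r
print(r.sign_off())"
```

```text
the job is handed in; nothing more can be done
None
```

I picked up the dark blue kettle by its black grip, carried it level over the pot, and set it down on the lit zone. I then released it, backed the arm away and handed the job in at about 16 s; no verdict was reported.

**Final checks:**
- **Position:** the lid knob, seen in both views, puts the kettle axis about 3 mm from the zone centre. It looks upright, standing inside the orange ring.
- **Knob height:** it measured 163 mm, against 173 mm for the very top of the knob. I aimed at the middle of the visible knob with roughly 1 px error.
- **View agreement:** the two cameras agree to about 6 mm at a fixed height, well inside the 20 mm allowed.
- **Release:** the fingers are fully open and the arm is about 200 mm away, touching nothing.
- **Bystanders:** the teapot and the steel pot show no shift in the scene image compared with the start.

No check failed. The first kettle measurements differed by about 5 mm between views and between the grip and the body. That was small enough not to affect the grasp.

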